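Vortex a sample tube and set it in the dry-block heater

TASK

The sample in the tube with the blue cap has settled: take it from the rack, hold it upright in the mixer's rubber cup and press straight down until the cup is fully depressed, keeping it down for two full seconds. Then stand the tube in a free well of the heater, fully home, and let go. Leave the other tubes and the things round about where they are.

Things in the scene. Friction and masses are not known exactly. Their poses are not given: they have to be found in the camera images.
- tube_blue: 50 ml amber centrifuge tube with a blue screw cap, 116 mm tall: body 30 mm in diameter, tapering over the lowest 16 mm to a flat tip 10 mm across; ribbed cap 34 mm in diameter from 98 to 116 mm above the tip; 60 g. Origin at the centre of the tip, z up the tube. Stands in one of the rack's four places; this is the sample to be mixed.
- tube_yellow: 50 ml amber centrifuge tube with a yellow screw cap, 116 mm tall: body 30 mm in diameter, tapering over the lowest 16 mm to a flat tip 10 mm across; ribbed cap 34 mm in diameter from 98 to 116 mm above the tip; 60 g. Origin at the centre of the tip, z up the tube. Another sample in the rack, to be left there.
- tube_green: 50 ml amber centrifuge tube with a green screw cap, 116 mm tall: body 30 mm in diameter, tapering over the lowest 16 mm to a flat tip 10 mm across; ribbed cap 34 mm in diameter from 98 to 116 mm above the tip; 60 g. Origin at the centre of the tip, z up the tube. Another sample in the rack, to be left there.
- tube_heating: 50 ml amber centrifuge tube with a red screw cap, 116 mm tall: body 30 mm in diameter, tapering over the lowest 16 mm to a flat tip 10 mm across; ribbed cap 34 mm in diameter from 98 to 116 mm above the tip; 60 g. Origin at the centre of the tip, z up the tube. Already stands in one well of the heater (at well_2), to be left there.
- mixer: Vortex mixer, fixed to the bench: round white housing 122 mm in diameter with a control nose at the front (-x), reaching 78 mm from the axis. Origin on the axis at bench level, z up. On its top stands the black rubber cup.
- mixer_cup (a point): Centre of the flat floor inside the mixer's black rubber cup, 84 mm above the bench when not pressed; it goes down with the cup. The cup's rim is 51 mm across outside, 39 mm inside, and stands 10 mm above this floor.
- mixer_head (a joint): How far the sprung cup is pressed down: 0 = up, 0.006 m = fully down on its stop. It starts to give at about 3 N and is fully down at about 9 N; it springs up by itself.
- heater: Dry-block heater, fixed to the bench: white box 120 (x) by 190 (y) by 78 mm with display and keys on the front (-x); in its top, 18 mm behind the middle, an aluminium block with its top face 86 mm above the bench and a row of three round wells along the heater's y, 48 mm apart. Origin at the centre of its underside.
- rack: White tube rack, fixed to the bench: base 76 by 200 mm, top plate 64 mm high with a row of four 34 mm holes along its y, at y = -69, -23, 23 and 69 mm; tube tips stand 6 mm above the bench. Origin at the centre of its underside.
- watch: Stopwatch lying at the front of the bench, 74x53x15 mm. Bystander.
- marker: Marker with blue cap lying at the front of the bench, 132 mm long. Bystander.
- beaker: Empty glass beaker behind the work, 70 mm wide, 92 mm tall. Bystander.
- beaker_small: Small beaker behind the work, 52 mm wide, 68 mm tall. Bystander.
- well_0 (a point): Centre of the floor of the heater's well 0: round, 34 mm in diameter, 50 mm deep, chamfered mouth 50 mm straight above this point. Free.
- well_1 (a point): Centre of the floor of the heater's well 1: round, 34 mm in diameter, 50 mm deep, chamfered mouth 50 mm straight above this point. Free.
- well_2 (a point): Centre of the floor of the heater's well 2: round, 34 mm in diameter, 50 mm deep, chamfered mouth 50 mm straight above this point. Taken by the tube with the red cap.
Not all that is in view belongs to the job. Leave any purple look-alike of the tube_blue alone.

How it is judged:
By the outcome, as a careful person would: the job done as asked, in the order asked, and still so for the second after the job is handed in, with the robot touching nothing.
It also fails if it takes over 51 s, if anything falls off the work surface, if the arm or the gripper's body presses on something with over 40 N, if the wrist force passes 120 N, or if a joint passes its speed limit or range.

ROBOT

A 6-joint arm with a two-finger parallel gripper is mounted at the origin on a cart in front of the work surface, level with it; the furniture and walls round the work are solid. World frame = base frame: x ahead of the robot, y to its left, z up, the work surface at z = 0. Lengths are in m, angles in rad, forces in N, time in s.
With the tool pointing down it reaches from about 0.375 to 0.975 m from the base axis. Payload 3.8 kg.
Tool frame: the origin (TCP) lies on the front face of the gripper's body, between the roots of the fingers; the fingertips stand 73 mm ahead of it and the grasp point (between the pads) lies 54 mm ahead of it (manip.grip_depth is the distance from the TCP to the grasp point, in m); z points along the fingers, y is the line along which they close (so a half turn about z gives the same grasp; the last joint's range is limited). The gripper opens to 85 mm and grips with 20 to 120 N. Pads are 22 mm wide; open, the fingers measure 114 mm over their backs; the gripper's body (76 mm by 85 mm) begins 54 mm behind the grasp point. The pads swing forward as they close: fully open they stand 13 mm farther back than shut.
Start: joints at [1.175, 0.264, 1.604, -0, 1.274, -0.037], TCP at [0.237, 0.632, 0.304] pointing down, gripper open.
Joint ranges: [-2.63, 2.63], [-0.94, 2.18], [0.31, 2.57], [-1.31, 4.45], [0, 2.66], [-2.55, 2.55]. Speed limits (rad/s): [2.57, 2.57, 3.14, 3.14, 3.14, 3.14].

INTERFACE

Orientations are given as a unit quaternion [w, x, y, z].
In Python, from station import get_obs, cams, manip, models gives the robot as it stands. The module is installed in compiled form; this text tells all that it offers.
- The arm moves only by the tool play_rows, never from a script. Its argument "moves" is a list that holds one entry, the list of rows, each a list of 5 numbers: the shift along the tool's x, y, z in units of 25 mm (1.0 is 25 mm), then the turn about the tool's z in units of 60 degrees (1.0 is 60 degrees), then the finger opening in mm, from 0 to 85.4. A call has 1 to 8 rows; each row shifts and turns the commanded pose from where the row before left it, along the tool's axes as they then stand; what a row does not reach is not made up. A row lasts 1/8 s, in which the tool goes at most 62.5 mm and 10.7 degrees, less where a joint would pass 70% of its speed; a pose out of reach is approached as far as the arm can. A call with a number of a shift or a turn outside -1 to 1 is refused whole. A call with a gripper value outside its range is refused whole. The fingers move at their own pace and stop on an object; "squeeze" is the grip in N (left out, the last holds). Time passes only in rows, so rows that do not move let the fingers close. It gives the time, the measured TCP pose, the force, the opening and the grip force at its end, in the units of the state.
- get_obs(): the state, without advancing time (a new reading comes with each control period).
- cams.camera(name): name is "scene" or "top"; returns a dict with "frame" (420x560x3 uint8, blue, green, red), "range_z" (420x560 float32, m along the optical axis (not along the pixel's ray), 0 where there is no reading), "vertical_fov" (degrees; the focal length in pixels is half the picture's height over the tangent of half this angle, whatever the lens; pixels are square), "cx", "cy" (the principal point, pixels), "R" (3x3) and "t" (3): a world point X has camera coordinates R X + t. Camera axes: x right, y down, z forward; pixel columns grow to the right and rows downward; lengths in m; the calibration is good to about 2 mm. A picture is of the moment at which its call begins.
- manip.sign_off(): hands the job in; it is judged then, once.
Trained networks look in a picture, given as the dict that the camera call returned (one of the last four; its "shot" number tells which), for a name from the list of things; names that differ only in an ending like _2 or _b are one class to them, and where a whole thing is asked for, a point or a joint stands for the part that bears it (a point fixed in the world has none). Each returns a list of dicts, best first, with "conf" (0 to 1); they miss things now and then, are a little off and sometimes report something else, mostly with a low value. They report only what shows in the picture. A call takes as long as a camera call. They do not tell look-alikes from the thing itself.
- models.look_for(picture, name): "location" ([x, y, z] in m, in world coordinates, good to about 4 mm: the middle of the surface that is visible of it).
- models.regions_of(picture, name): "mask" (420x560 bool, what is visible of it).
- models.landmark_of(picture, name): "location" ([x, y, z] in m, in world coordinates, good to about 4 mm: a listed point, or the origin of a listed thing).
The state is a dict: "clock": time; "joint_positions": joint angles; "joint_velocities": joint speeds; "tau": joint torques, N m; "tool_pos": TCP position; "tool_rot": TCP orientation; "force": force on the tool from outside, world axes, zero at the start; "ft_torque": the same for the moment, N m; "finger_gap": finger opening in m; "gripper_force": force on a finger pad.
Only numpy, scipy, OpenCV 4.12 (cv2) and the standard library are available. Lean on these libraries where they do the work, as an engineer would, in place of code of your own. Each camera call takes 0.05 s, during which the arm holds its last target. There are 200 camera calls.

## Working session

There is one attempt and no reset: what is moved stays moved. The work goes in short steps, Python scripts to look and compute and a tool call to move; the robot and the scene stay as the last step left them, time stands still between calls to the robot, and variables do not carry over. Pictures are saved under pics/ and viewed, at most 10 in all, crops included, and the job is handed in when it is done.

Besides the shell and the picture viewer there is one more tool, called after "Emit:" as name(argument=value, ...) on one line, values as JSON. play_rows: Moves the arm, as the interface text tells. Its arguments: {"type":"object","properties":{"moves":{"type":"array","items":{"type":"array","items":{"type":"array","items":{"type":"number"}}}},"squeeze":{"type":"number"}},"required":["moves"]}

```bash
mkdir -p pics; cat > h.py <<'E'
import numpy as np,cv2
from station import get_obs,cams,manip,models
def f(p): return p["frame"].shape[0]/2/np.tan(np.radians(p["vertical_fov"])/2)
def proj(p,X):
    c=p["R"]@np.array(X)+p["t"]; return np.array([p["cx"]+f(p)*c[0]/c[2],p["cy"]+f(p)*c[1]/c[2]])
def cloud(p):
    z=p["range_z"]; v,u=np.indices(z.shape)
    c=np.stack([(u-p["cx"])/f(p)*z,(v-p["cy"])/f(p)*z,z],-1)
    W=(c-p["t"])@p["R"]; W[z==0]=np.nan; return W
E
python3 - <<'E'
from h import *
o=get_obs(); print(o["clock"],o["tool_pos"],o["tool_rot"],o["finger_gap"],manip.grip_depth)
for n in("scene","top"):
    p=cams.camera(n); cv2.imwrite(f"pics/{n}0.png",p["frame"])
    print(n,p["R"].round(3).tolist(),p["t"],f(p))
    for t in["tube_blue","tube_yellow","tube_green","tube_heating","mixer","mixer_cup","heater","rack","well_0","well_1","well_2"]:
        for r in models.landmark_of(p,t)[:3]: print(t,np.round(r["location"],3),round(r["conf"],2),proj(p,r["location"]).round())
E
```

```text
0.0 [0.23679798 0.63149104 0.30256134] [-2.48210317e-04  1.78445286e-01  9.83949209e-01 -1.08280881e-03] 0.08519880008558921 0.0539
scene [[0.861, -0.509, 0.002], [-0.348, -0.59, -0.729], [0.372, 0.626, -0.685]] [-0.48508     0.21621359  1.21016278] 523.8546962535498
tube_blue [ 0.569 -0.402 -0.001] 0.92 [373. 321.]
tube_blue [ 0.555 -0.316  0.004] 0.7 [345. 295.]
tube_yellow [ 0.736 -0.177  0.002] 0.63 [370. 230.]
tube_yellow [ 0.549 -0.179  0.008] 0.61 [310. 257.]
tube_green [ 0.56  -0.269  0.005] 0.77 [335. 280.]
tube_heating [0.522 0.054 0.036] 0.88 [255. 197.]
tube_heating [ 0.548 -0.177  0.009] 0.69 [310. 256.]
mixer [ 0.505  0.296 -0.   ] 0.86 [212. 162.]
mixer_cup [0.5   0.296 0.084] 0.48 [208. 140.]
heater [0.512 0.002 0.   ] 0.76 [262. 220.]
heater [ 0.507  0.298 -0.002] 0.59 [213. 162.]
heater [ 0.363  0.056 -0.004] 0.25 [203. 229.]
rack [ 0.554 -0.248 -0.002] 0.6 [328. 278.]
well_0 [ 0.526 -0.045  0.035] 0.95 [275. 220.]
well_0 [0.522 0.046 0.035] 0.87 [257. 200.]
well_0 [0.528 0.002 0.035] 0.73 [267. 209.]
well_1 [ 0.526 -0.045  0.035] 0.95 [275. 220.]
well_1 [0.522 0.04
[... 530 characters left out ...]
339. 221.]
tube_green [ 0.556 -0.268  0.003] 0.5 [374. 218.]
tube_heating [0.518 0.048 0.041] 0.66 [249. 229.]
mixer [ 0.506  0.298 -0.001] 0.83 [153. 233.]
mixer_cup [0.507 0.298 0.08 ] 0.87 [144. 229.]
heater [ 0.508 -0.004  0.001] 0.59 [271. 235.]
rack [ 0.552 -0.248  0.003] 0.78 [366. 220.]
well_0 [0.514 0.056 0.035] 0.75 [246. 230.]
well_0 [0.528 0.003 0.033] 0.74 [267. 225.]
well_0 [ 0.535 -0.043  0.039] 0.59 [286. 223.]
well_1 [0.514 0.056 0.035] 0.75 [246. 230.]
well_1 [0.528 0.003 0.033] 0.74 [267. 225.]
well_1 [ 0.535 -0.043  0.039] 0.59 [286. 223.]
well_2 [0.514 0.056 0.035] 0.75 [246. 230.]
well_2 [0.528 0.003 0.033] 0.74 [267. 225.]
well_2 [ 0.535 -0.043  0.039] 0.59 [286. 223.]
```

View pics/scene0.png

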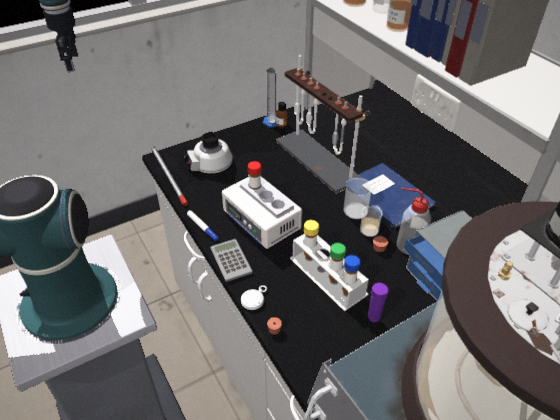

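View pics/top0.png

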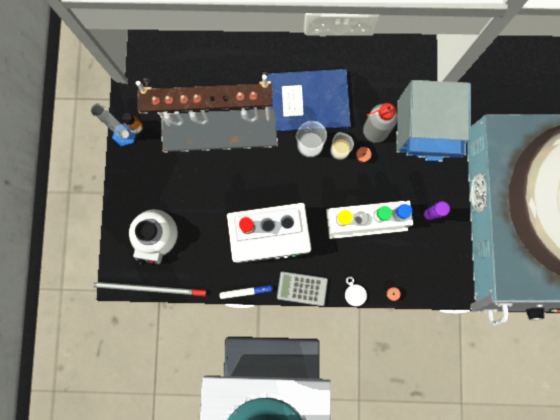

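The scene picture shows the rack with yellow (312,228), green (338,250) and blue (351,265) caps. The red tube in the heater is at (254,170) and the mixer is at (210,150). Could be taken for the target: blue cap in rack (scene 351,265; top 403,212), purple tube standing beside the rack (378,300; top 437,210), and the blue marker cap (210,233). I choose the blue cap in the rack.

```bash
python3 - <<'E'
from h import *
H={"blue":(105,118),"yellow":(22,32),"green":(50,80),"red":(0,5)}
P={}
for n in("scene","top"):
    p=cams.camera(n); P[n]=p; W=cloud(p); hsv=cv2.cvtColor(p["frame"],cv2.COLOR_BGR2HSV)
    for k,(a,b) in H.items():
        c={"blue":(.563,-.317),"yellow":(.548,-.178),"green":(.558,-.269),"red":(.52,.05)}[k]
        m=(hsv[...,0]>=a)&(hsv[...,0]<=b)&(hsv[...,1]>120)&(np.hypot(W[...,0]-c[0],W[...,1]-c[1])<.035)&(W[...,2]>.08)
        q=W[m]; top=np.percentile(q[:,2],90); s=q[q[:,2]>top-.004]
        print(n,k,m.sum(),"top",top.round(4),"c",((s.min(0)+s.max(0))/2).round(4),"med",np.median(s,0).round(4),"ext",np.ptp(s,0).round(3))
    # mixer cup: dark rim
    d=np.hypot(W[...,0]-.506,W[...,1]-.297)
    for lo,hi,R in((.088,.1,.035),(.078,.0875,.018)):
        q=W[(d<R)&(W[...,2]>lo)&(W[...,2]<hi)]
        if len(q): 
            (cx,cy),r=cv2.minEnclosingCircle(q[:,:2].astype(np.float32)); print(n,"cup",lo,len(q),(round(cx,4),round(cy,4),round(r,4)),np.median(q[:,2]).round(4))
    # heater block & well holes
    q=(abs(W[...,2]-.086)<.004)&(abs(W[...,0]-.52)<.06)&(abs(W[...,1])<.1)
    if q.sum()>20: print(n,"block",cv2.minAreaRect(W[q][:,:2].astype(np.float32)),np.median(W[q][:,2]))
    q=(abs(W[...,2]-.064)<.005)&(abs(W[...,0]-.55)<.06)&(abs(W[...,1]+.25)<.13)
    print(n,"rack",cv2.minAreaRect(W[q][:,:2].astype(np.float32)),np.median(W[q][:,2]))
    q=(abs(W[...,2]-.078)<.003)&(abs(W[...,0]-.51)<.08)&(abs(W[...,1])<.12)
    print(n,"heater",cv2.minAreaRect(W[q][:,:2].astype(np.float32)),np.median(W[q][:,2]))
    for t in("mixer_cup","well_0","rack","tube_blue"):
        print(n,t,[(np.round(r["location"],3).tolist(),round(r["conf"],2)) for r in models.landmark_of(p,t)[:3]])
a=cv2.resize(P["scene"]["frame"][210:330,290:410],(400,400)); b=cv2.resize(P["top"]["frame"][190:250,220:320],(400,240)); c=cv2.resize(P["top"]["frame"][190:250,330:460],(400,185))
im=np.zeros((430,800,3),np.uint8); im[:400,:400]=a; im[:240,400:]=b; im[240:425,400:]=c
cv2.imwrite("pics/crop.png",im)
E
```

```text
scene blue 216 top 0.1229 c [ 0.5612 -0.3152  0.1226] med [ 0.5607 -0.3158  0.1213] ext [0.033 0.034 0.007]
scene yellow 183 top 0.1225 c [ 0.5447 -0.1784  0.122 ] med [ 0.5445 -0.1797  0.1211] ext [0.034 0.033 0.007]
scene green 203 top 0.1229 c [ 0.5564 -0.269   0.1224] med [ 0.5559 -0.2695  0.1213] ext [0.031 0.033 0.007]
scene red 155 top 0.153 c [0.5186 0.0501 0.1526] med [0.5182 0.0493 0.1514] ext [0.032 0.036 0.007]
scene cup 0.088 88 (0.5035, 0.2979, 0.0285) 0.0921
scene cup 0.078 50 (0.507, 0.3018, 0.0163) 0.0837
scene block ((0.5259955525398254, -9.626895189285278e-05), (0.15245051681995392, 0.09913486987352371), 80.70329284667969) 0.08513585338813151
scene rack ((0.5535813570022583, -0.24630409479141235), (0.060947783291339874, 0.199906125664711), 6.713294506072998) 0.06309804413750017
scene heater ((0.5084087252616882, -0.003684818744659424), (0.11890225857496262, 0.19002924859523773), 9.143223762512207) 0.07728630380173018
scene mixer_cup [([0.5, 0.294, 0.084], 0.54)]
scene well_0 [([0.522, 0.043, 0.032], 0.83), ([0.527, 0.004, 0.034], 0.74), ([0.532, -0.044, 0.034], 0.5
[... 663 characters left out ...]
91946721076965, -0.002704732120037079), (0.11233416944742203, 0.1820119470357895), 9.424927711486816) 0.08627591246473602
top rack ((0.5537371039390564, -0.24874849617481232), (0.05926784873008728, 0.19844087958335876), 7.109371662139893) 0.06492479864104543
top heater ((0.5090379118919373, -0.002417832612991333), (0.1186802014708519, 0.18900875747203827), 9.257329940795898) 0.07826335637242024
top mixer_cup [([0.507, 0.297, 0.081], 0.77)]
top well_0 [([0.534, -0.043, 0.036], 0.98), ([0.53, 0.004, 0.032], 0.84), ([0.517, 0.054, 0.035], 0.7)]
top rack [([0.552, -0.246, 0.003], 0.84), ([0.743, -0.096, -0.002], 0.32)]
top tube_blue [([0.564, -0.403, -0.0], 0.82), ([0.561, -0.316, 0.005], 0.77)]
```

View pics/crop.png

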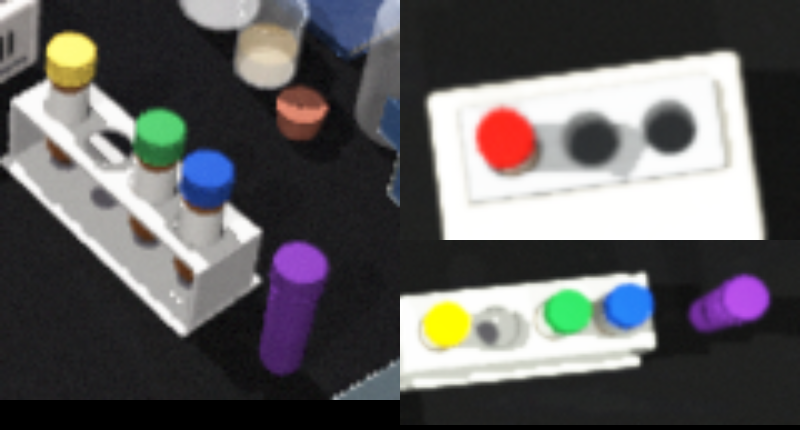

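The crop confirms the choice: the blue cap sits in the rack's end place (207,180) and the purple look-alike (300,262) stands separately. Wells 0 and 1 are free. Measured positions are blue (0.561,-0.3165) with its top at 0.122–0.124, cup (0.5055,0.296), and free end well (0.534,-0.0475).

Emit:
play_rows(moves=[[[0,0,0,0.174,85],[0,0,0,0.174,85],[0,0,0,0.174,85],[0,0,0,0.174,85],[0,0,0,0.174,85],[0,0,0,0.172,85],[-1,0,0,0,85],[-1,0,0,0,85]]])

```text
clock: 2.7
tool_pos: [0.243, 0.582, 0.3037]
tool_rot: [0.0, 0.663, 0.749, -0.0]
force: [0.7, 0.1, 1.0]
finger_gap: 0.085
gripper_force: 0.0
```

Emit:
play_rows(moves=[[[-1,0.25,0,0,85],[-1,0.25,0,0,85],[-1,0.25,0,0,85],[-1,0.25,0,0,85],[-1,0.25,0,0,85],[-1,0.25,0,0,85],[-1,0.25,0,0,85],[-1,0.25,0,0,85]]])

```text
clock: 3.7
tool_pos: [0.3172, 0.3884, 0.304]
tool_rot: [0.0, 0.663, 0.748, 0.0]
force: [0.6, -0.3, 0.5]
finger_gap: 0.0848
gripper_force: 0.0
```

Emit:
play_rows(moves=[[[-1,0.25,0,0,85],[-1,0.25,0,0,85],[-1,0.25,0,0,85],[-1,0.25,0,0,85],[-1,0.25,0,0,85],[-1,0.25,0,0,85],[-1,0.25,0,0,85],[-1,0.25,0,0,85]]])

```text
clock: 4.7
tool_pos: [0.3906, 0.1959, 0.304]
tool_rot: [0.0, 0.663, 0.748, 0.0]
force: [1.0, -0.1, -0.9]
finger_gap: 0.085
gripper_force: 0.0
```

Emit:
play_rows(moves=[[[-1,0.25,0,0,85],[-1,0.25,0,0,85],[-1,0.25,0,0,85],[-1,0.25,0,0,85],[-1,0.25,0,0,85],[-1,0.25,0,0,85],[-1,0.25,0,0,85],[-1,0.25,0,0,85]]])

```text
clock: 5.7
tool_pos: [0.4641, 0.0034, 0.304]
tool_rot: [0.0, 0.663, 0.748, 0.0]
force: [0.7, 1.2, 0.3]
finger_gap: 0.0849
gripper_force: 0.0
```

Emit:
play_rows(moves=[[[-1,0.25,0,0,85],[-1,0.25,0,0,85],[-1,0.25,0,0,85],[-1,0.25,0,0,85],[-1,0.25,0,0,85],[-1,0.25,0,0,85],[-1,0.25,0,0,85],[-1,0.25,0,0,85]]])

```text
clock: 6.7
tool_pos: [0.5382, -0.1891, 0.3039]
tool_rot: [0.0, 0.663, 0.748, 0.0]
force: [0.6, -0.4, 0.1]
finger_gap: 0.085
gripper_force: 0.0
```

```bash
cat >> h.py <<'E'
from scipy.spatial.transform import Rotation as Ro
def goto(x,y,z=None):
    o=get_obs(); w,a,b,c=o["tool_rot"]; R=Ro.from_quat([a,b,c,w]).as_matrix()
    d=np.array([x,y,o["tool_pos"][2] if z is None else z])-o["tool_pos"]
    print("t",o["clock"],"pos",o["tool_pos"].round(4),"yaw y",np.degrees(np.arctan2(R[1,1],R[0,1])).round(2),"units",(R.T@d/.025).round(3),"gap",o["finger_gap"],"F",np.round(o["force"],2),"tilt",R[:,2].round(3))
E
python3 -c "
from h import *
goto(.561,-.3165,.165)"
```

```text
t 6.7 pos [ 0.5382 -0.1891  0.3039] yaw y 6.91 units [-5.167  0.292  5.558] gap 0.08498702207450837 F [ 0.62 -0.42  0.14] tilt [ 0. -0. -1.]
```

Emit:
play_rows(moves=[[[-1,0.1,0,0,85],[-1,0.1,0,0,85],[-1,0.09,0,0,85],[-1,0,0,0,85],[-0.8,0,0,0,85],[-0.37,0,0.5,0,80],[0,0,0.8,0,70],[0,0,0.8,0,70]]])

```text
clock: 7.7
tool_pos: [0.5602, -0.3142, 0.249]
tool_rot: [-0.001, 0.663, 0.749, -0.0]
force: [0.1, 0.3, -0.1]
finger_gap: 0.0696
gripper_force: 0.0
```

```bash
python3 - <<'E'
from h import *
goto(.561,-.3165,.165)
p=cams.camera("scene"); cv2.imwrite("pics/a.png",cv2.resize(p["frame"][150:350,250:450],(600,600)))
E
```

```text
t 7.7 pos [ 0.5602 -0.3142  0.249 ] yaw y 6.94 units [-0.101  0.026  3.36 ] gap 0.06962312718253011 F [ 0.12  0.28 -0.13] tilt [-0.002  0.001 -1.   ]
```

View pics/a.png

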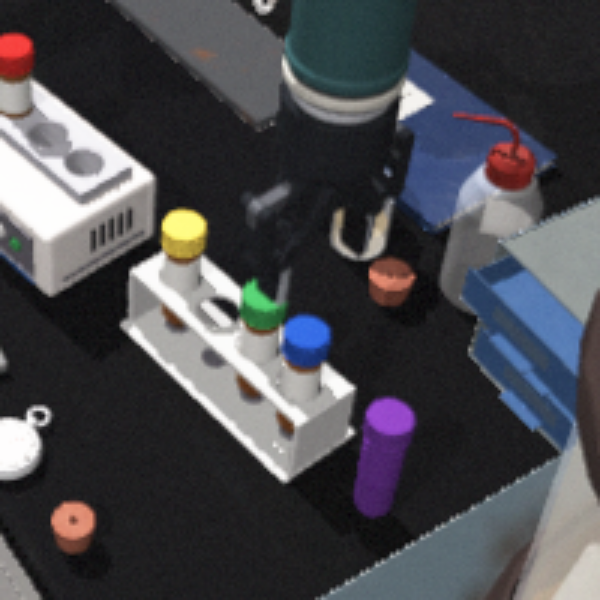

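The picture shows the gripper over the rack, above the blue cap at (306,342), with clear space around it. I descend and grip the cap.

Emit:
play_rows(moves=[[[0,0,0.8,0,70],[0,0,0.8,0,70],[0,0,0.8,0,70],[0,0,0.6,0,70],[0,0,0.3,0,70],[0,0,0,0,70]]], squeeze=60)

```text
clock: 8.5
tool_pos: [0.5606, -0.315, 0.1682]
tool_rot: [-0.001, 0.663, 0.749, -0.0]
force: [-0.1, -0.6, 0.6]
finger_gap: 0.07
gripper_force: 0.0
```

```bash
python3 -c "
from h import *
goto(.561,-.3165,.165)"
```

```text
t 8.5 pos [ 0.5606 -0.315   0.1682] yaw y 6.92 units [-0.061  0.009  0.128] gap 0.07000480158404933 F [-0.14 -0.59  0.65] tilt [-0.001  0.001 -1.   ]
```

Emit:
play_rows(moves=[[[-0.05,0,0.13,0,50],[0,0,0,0,30],[0,0,0,0,20],[0,0,0,0,20],[0,0,0,0,20]]], squeeze=60)

```text
clock: 9.12
tool_pos: [0.5613, -0.3166, 0.1664]
tool_rot: [0.001, 0.663, 0.748, 0.0]
force: [-0.3, -0.7, 3.4]
finger_gap: 0.0311
gripper_force: 59.6
```

Emit:
play_rows(moves=[[[0,0,-0.3,0,20],[0,0,-0.6,0,20],[0,0,-0.8,0,20],[0,0,-1,0,20],[0,0,-1,0,20],[0,0,-0.6,0,20],[0,0,0,0,20]]])

```text
clock: 10.0
tool_pos: [0.5617, -0.3168, 0.2756]
tool_rot: [0.002, 0.663, 0.749, 0.0]
force: [-1.1, 0.1, -0.1]
finger_gap: 0.031
gripper_force: 59.5
```

```bash
python3 - <<'E'
from h import *
goto(.5055,.296,.300)
p=cams.camera("scene"); a=cv2.resize(p["frame"][150:350,280:430],(450,600))
W=cloud(p);x,y=get_obs()["tool_pos"][:2]
m=(np.hypot(W[...,0]-x,W[...,1]-y)<.03)
hsv=cv2.cvtColor(p["frame"],cv2.COLOR_BGR2HSV)
b=m&(hsv[...,0]>105)&(hsv[...,0]<118)&(hsv[...,1]>120)
print("blue z",np.percentile(W[b][:,2],[1,10,50,90,99]).round(4),b.sum())
print("all z",np.percentile(W[m][:,2],[0.5,2,10]).round(4))
cv2.imwrite("pics/b.png",a)
E
```

```text
t 10.0 pos [ 0.5617 -0.3168  0.2756] yaw y 6.93 units [24.604  0.726 -1.035] gap 0.031034287113580524 F [-1.1   0.08 -0.12] tilt [ 0.003 -0.002 -1.   ]
blue z [0.2113 0.2169 0.2288 0.2319 0.2689] 150
all z [0.0021 0.0035 0.0336]
```

View pics/b.png

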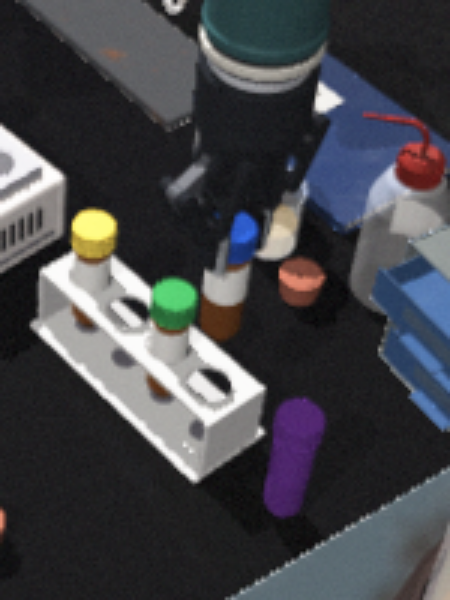

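The tube is held upright below the gripper at (225,270) and the rack's end place is empty. TCP minus tip is about 0.160 m, so there was no slip.

Emit:
play_rows(moves=[[[0,0,-1,0,20],[0,0,-1,0,20],[0.6,0,-0.8,0,20],[1,0,0,0,20],[1,0.1,0,0,20],[1,0.1,0,0,20],[1,0.1,0,0,20],[1,0.1,0,0,20]]])

```text
clock: 11.05
tool_pos: [0.5534, -0.1736, 0.3421]
tool_rot: [-0.001, 0.663, 0.749, -0.0]
force: [-0.4, -0.5, -1.0]
finger_gap: 0.0311
gripper_force: 59.5
```

Emit:
play_rows(moves=[[[1,0.1,0,0,20],[1,0.1,0,0,20],[1,0.1,0,0,20],[1,0,0,0,20],[1,0,0,0,20],[1,0,0,0,20],[1,0,0,0,20],[1,0,0,0,20]]])

```text
clock: 12.05
tool_pos: [0.5361, 0.0254, 0.3421]
tool_rot: [-0.001, 0.663, 0.749, -0.0]
force: [0.4, 0.4, -0.9]
finger_gap: 0.0311
gripper_force: 59.5
```

Emit:
play_rows(moves=[[[1,0,0,0,20],[1,0,0,0,20],[1,0,0,0,20],[1,0,0,0,20],[1,0,0,0,20],[1,0,0,0,20],[1,0,0,0,20],[1,0,0,0,20]]])

```text
clock: 13.05
tool_pos: [0.5116, 0.2236, 0.3421]
tool_rot: [-0.0, 0.663, 0.749, -0.001]
force: [0.1, 0.7, -1.6]
finger_gap: 0.0311
gripper_force: 59.5
```

```bash
python3 -c "
from h import *
goto(.5055,.296,.262)"
```

```text
t 13.05 pos [0.5116 0.2236 0.3421] yaw y 6.99 units [2.906 0.115 3.204] gap 0.03111973213103123 F [ 0.11  0.75 -1.6 ] tilt [-0.001 -0.    -1.   ]
```

Emit:
play_rows(moves=[[[1,0.1,0,0,20],[1,0,0,0,20],[0.85,0,0,0,20],[0,0,0.9,0,20],[0,0,0.9,0,20],[0,0,0.8,0,20],[0,0,0.2,0,20],[0,0,0,0,20]]])

```text
clock: 14.05
tool_pos: [0.507, 0.2929, 0.2729]
tool_rot: [-0.0, 0.663, 0.749, -0.0]
force: [0.1, -0.3, -1.4]
finger_gap: 0.0311
gripper_force: 59.5
```

```bash
python3 - <<'E'
from h import *
goto(.5055,.296,.244)
p=cams.camera("scene"); cv2.imwrite("pics/c.png",cv2.resize(p["frame"][60:210,150:300],(600,600),interpolation=cv2.INTER_CUBIC))
print(proj(p,[.5055,.296,.084]),[np.round(r["location"],3) for r in models.landmark_of(p,"mixer")[:1]])
E
```

```text
t 14.05 pos [0.507  0.2929 0.2729] yaw y 6.92 units [ 0.132 -0.043  1.156] gap 0.0311124929502904 F [ 0.05 -0.32 -1.42] tilt [-0.001 -0.    -1.   ]
[209.88839513 139.15837415] [array([ 0.506,  0.297, -0.003])]
```

View pics/c.png

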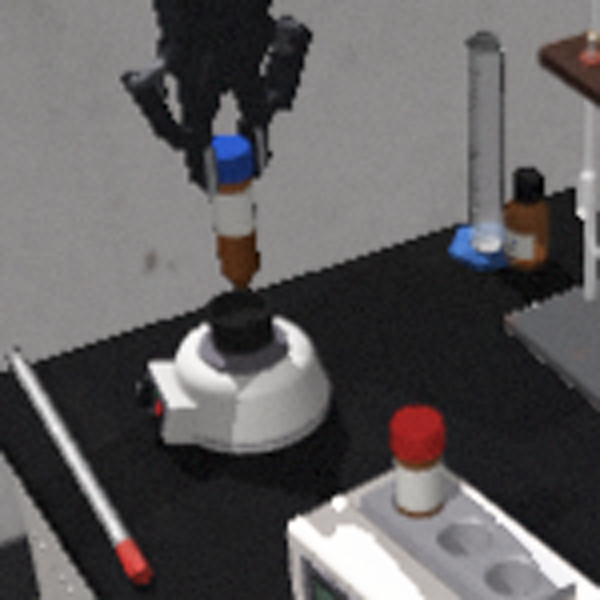

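The tube hangs upright at (237,230) directly over the black cup (240,320), with the tip just above the rim. I centre it and go down.

Emit:
play_rows(moves=[[[0.12,-0.03,0,0,20],[0,0,0.5,0,20],[0,0,0.4,0,20],[0,0,0.2,0,20],[0,0,0.06,0,20],[0,0,0,0,20]]])

```text
clock: 14.9
tool_pos: [0.5059, 0.2957, 0.2444]
tool_rot: [-0.0, 0.663, 0.748, -0.0]
force: [-1.4, -0.3, 2.0]
finger_gap: 0.0311
gripper_force: 59.7
```

Emit:
play_rows(moves=[[[0,0,0.1,0,20],[0,0,0.1,0,20],[0,0,0.06,0,20],[0,0,0,0,20]]])

```text
clock: 15.4
tool_pos: [0.5064, 0.296, 0.2388]
tool_rot: [0.0, 0.663, 0.748, 0.001]
force: [-2.7, -1.3, 7.0]
finger_gap: 0.031
gripper_force: 60.2
```

Emit:
play_rows(moves=[[[0,0,0.06,0,20],[0,0,0.06,0,20],[0,0,0,0,20]]])

```text
clock: 15.78
tool_pos: [0.5067, 0.2965, 0.2381]
tool_rot: [0.0, 0.663, 0.748, 0.002]
force: [-5.0, -1.2, 15.4]
finger_gap: 0.0309
gripper_force: 61.1
```

The force jumped to about 16 N with hardly any further travel, so the cup is on its stop. I hold it there for over two seconds.

Emit:
play_rows(moves=[[[0,0,0.04,0,20],[0,0,0,0,20],[0,0,0,0,20],[0,0,0,0,20],[0,0,0,0,20],[0,0,0,0,20],[0,0,0,0,20],[0,0,0,0,20]]])

```text
clock: 16.77
tool_pos: [0.5069, 0.2967, 0.238]
tool_rot: [0.0, 0.663, 0.748, 0.002]
force: [-6.3, -1.9, 18.5]
finger_gap: 0.0311
gripper_force: 61.4
```

Emit:
play_rows(moves=[[[0,0,0,0,20],[0,0,0,0,20],[0,0,0,0,20],[0,0,0,0,20],[0,0,0,0,20],[0,0,0,0,20],[0,0,0,0,20],[0,0,0,0,20]]])

```text
clock: 17.77
tool_pos: [0.5069, 0.2967, 0.238]
tool_rot: [0.0, 0.663, 0.748, 0.002]
force: [-7.2, -1.8, 19.4]
finger_gap: 0.0308
gripper_force: 61.4
```

Emit:
play_rows(moves=[[[0,0,0,0,20],[0,0,0,0,20],[0,0,0,0,20],[0,0,0,0,20],[0,0,0,0,20],[0,0,0,0,20],[0,0,0,0,20],[0,0,0,0,20]]])

```text
clock: 18.77
tool_pos: [0.5069, 0.2967, 0.238]
tool_rot: [0.0, 0.663, 0.748, 0.002]
force: [-6.1, -1.3, 20.1]
finger_gap: 0.0311
gripper_force: 61.4
```

```bash
python3 - <<'E'
from h import *
goto(.5341,-.0475,.34)
for n in("scene","top"):
    p=cams.camera(n); W=cloud(p); hsv=cv2.cvtColor(p["frame"],cv2.COLOR_BGR2HSV)
    b=(np.hypot(W[...,0]-.506,W[...,1]-.296)<.04)&(hsv[...,0]>105)&(hsv[...,0]<118)&(hsv[...,1]>120)
    print(n,b.sum(),np.percentile(W[b][:,2],[1,50,90]).round(4) if b.sum() else 0)
    print([np.round(r["location"],4).tolist() for r in models.landmark_of(p,"mixer_cup")[:1]],[np.round(r["location"],4).tolist() for r in models.landmark_of(p,"tube_blue")[:3]])
    d=np.hypot(W[...,0]-.506,W[...,1]-.296); m=(d>.019)&(d<.026)&(W[...,2]>.08)&(W[...,2]<.1); print("rim",np.percentile(W[m][:,2],[50,90]).round(4),m.sum())
E
```

```text
t 18.775 pos [0.5069 0.2967 0.238 ] yaw y 6.92 units [-13.79   -0.563  -4.113] gap 0.03112647027392966 F [-6.14 -1.33 20.09] tilt [ 0.003  0.003 -1.   ]
scene 110 [0.1718 0.1904 0.1958]
[[0.5017, 0.2952, 0.0811]] [[0.5711, -0.4036, 0.0007]]
rim [0.0852 0.088 ] 58
top 99 [0.1778 0.1943 0.3017]
[[0.5045, 0.2971, 0.0758]] [[0.508, 0.2998, 0.0755], [0.5664, -0.4021, -0.001], [0.5162, 0.0534, 0.034]]
rim [0.0878 0.0908] 88
```

The cup rim dropped by about 6 mm and was held for 3 s. I lift and carry the tube to the free end well.

Emit:
play_rows(moves=[[[0,0,-0.5,0,20],[0,0,-0.8,0,20],[0,0,-1,0,20],[0,0,-1,0,20],[0,0,-1,0,20],[-0.8,0,0,0,20],[-1,0,0,0,20],[-1,0,0,0,20]]])

```text
clock: 20.08
tool_pos: [0.514, 0.2242, 0.3395]
tool_rot: [-0.0, 0.663, 0.749, -0.001]
force: [-0.3, -0.1, -0.7]
finger_gap: 0.0311
gripper_force: 59.5
```

Emit:
play_rows(moves=[[[-1,-0.1,0,0,20],[-1,-0.1,0,0,20],[-1,-0.1,0,0,20],[-1,-0.1,0,0,20],[-1,-0.1,0,0,20],[-1,0,0,0,20],[-1,0,0,0,20],[-1,0,0,0,20]]])

```text
clock: 21.08
tool_pos: [0.5252, 0.0242, 0.3394]
tool_rot: [-0.001, 0.663, 0.748, -0.001]
force: [0.1, -0.2, -0.9]
finger_gap: 0.0311
gripper_force: 59.5
```

Emit:
play_rows(moves=[[[-1,0,0,0,20],[-1,0,0,0,20],[-0.8,0,0,0,20],[0,0,0,0,20],[0,0,0,0,20],[0,0,0,0,20]]])

```text
clock: 21.82
tool_pos: [0.5345, -0.0427, 0.341]
tool_rot: [-0.0, 0.663, 0.749, 0.0]
force: [0.3, -0.5, -1.6]
finger_gap: 0.031
gripper_force: 59.5
```

```bash
python3 - <<'E'
from h import *
goto(.5341,-.0475,.27)
p=cams.camera("scene"); W=cloud(p); hsv=cv2.cvtColor(p["frame"],cv2.COLOR_BGR2HSV)
x,y=get_obs()["tool_pos"][:2]
b=(np.hypot(W[...,0]-x,W[...,1]-y)<.03)&(hsv[...,0]>105)&(hsv[...,0]<118)&(hsv[...,1]>120)
print(np.percentile(W[b][:,2],[1,50,90]).round(4))
m=(np.hypot(W[...,0]-x,W[...,1]-y)<.03)&(W[...,2]>.16)&(W[...,2]<.27)
q=W[m]
for lo in np.arange(.17,.27,.015):
    s=q[(q[:,2]>lo)&(q[:,2]<lo+.015)]
    if len(s)>5: print(round(lo,3),len(s),s.mean(0).round(4),np.percentile(s,[2],0).round(4),np.percentile(s,[98],0).round(4))
cv2.imwrite("pics/d.png",cv2.resize(p["frame"][90:260,200:340],(490,595),interpolation=cv2.INTER_CUBIC))
E
```

```text
t 21.825 pos [ 0.5345 -0.0427  0.341 ] yaw y 6.97 units [-0.189 -0.037  2.84 ] gap 0.0309704991371679 F [ 0.33 -0.46 -1.57] tilt [-0.  0. -1.]
[0.2767 0.2941 0.297 ]
0.185 27 [ 0.5295 -0.0495  0.1948] [[ 0.5205 -0.0558  0.1865]] [[ 0.5438 -0.0412  0.1994]]
0.2 62 [ 0.5302 -0.05    0.2074] [[ 0.5197 -0.0572  0.2003]] [[ 0.5462 -0.0398  0.2147]]
0.215 60 [ 0.5299 -0.05    0.2227] [[ 0.5209 -0.0558  0.2152]] [[ 0.5457 -0.0378  0.2297]]
0.23 61 [ 0.5289 -0.0498  0.2377] [[ 0.52   -0.0575  0.2308]] [[ 0.5445 -0.0351  0.244 ]]
0.245 67 [ 0.5289 -0.0505  0.2522] [[ 0.5197 -0.0568  0.2452]] [[ 0.5441 -0.038   0.2595]]
0.26 40 [ 0.5301 -0.0527  0.2656] [[ 0.5147 -0.0567  0.2608]] [[ 0.5429 -0.0458  0.2697]]
```

View pics/d.png

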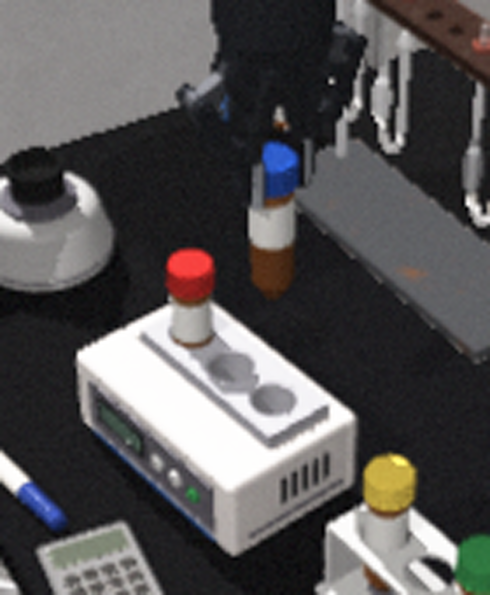

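The tube is upright at (273,220) above and left-behind the free end well (272,400), as expected from its height. I align it and lower it.

Emit:
play_rows(moves=[[[-0.17,-0.03,0,0,20],[0,0,0.9,0,20],[0,0,0.9,0,20],[0,0,0.9,0,20],[0,0,0.6,0,20],[0,0,0.3,0,20],[0,0,0,0,20],[0,0,0,0,20]]])

```text
clock: 22.88
tool_pos: [0.5349, -0.0477, 0.2521]
tool_rot: [0.001, 0.663, 0.749, 0.0]
force: [-0.3, -0.1, -1.1]
finger_gap: 0.0312
gripper_force: 59.5
```

```bash
python3 -c "
from h import *
goto(.534,-.047,.1965)"
```

```text
t 22.875 pos [ 0.5349 -0.0477  0.2521] yaw y 6.93 units [ 0.033 -0.038  2.223] gap 0.031233493954470084 F [-0.34 -0.12 -1.06] tilt [ 0.002 -0.    -1.   ]
```

Emit:
play_rows(moves=[[[0.02,-0.03,0.3,0,20],[0,0,0.3,0,20],[0,0,0.3,0,20],[0,0,0.15,0,20],[0,0,0,0,20]]])

```text
clock: 23.5
tool_pos: [0.5332, -0.0472, 0.2243]
tool_rot: [-0.0, 0.663, 0.749, -0.0]
force: [-0.1, 0.6, -0.1]
finger_gap: 0.0312
gripper_force: 59.5
```

Emit:
play_rows(moves=[[[0,0,0.3,0,20],[0,0,0.3,0,20],[0,0,0.3,0,20],[0,0,0.12,0,20],[0,0,0,0,20]]])

```text
clock: 24.12
tool_pos: [0.5334, -0.0472, 0.199]
tool_rot: [-0.0, 0.663, 0.749, -0.0]
force: [-0.3, -0.1, -0.3]
finger_gap: 0.0313
gripper_force: 59.5
```

Emit:
play_rows(moves=[[[0,0,0.06,0,20],[0,0,0.04,0,20],[0,0,0.03,0,20],[0,0,0,0,20]]])

```text
clock: 24.62
tool_pos: [0.5337, -0.0472, 0.1964]
tool_rot: [0.0, 0.663, 0.749, 0.0]
force: [0.3, 0.0, 0.1]
finger_gap: 0.0312
gripper_force: 59.7
```

Emit:
play_rows(moves=[[[0,0,0.04,0,20],[0,0,0.03,0,20],[0,0,0,0,20]]])

```text
clock: 25.0
tool_pos: [0.5341, -0.0474, 0.1963]
tool_rot: [0.001, 0.663, 0.749, 0.0]
force: [-2.6, -0.3, 9.6]
finger_gap: 0.0309
gripper_force: 60.5
```

The tube is on the floor of the well at the expected height, with contact force. I unload it, open and withdraw.

Emit:
play_rows(moves=[[[0,0,-0.06,0,20],[0,0,0,0,36],[0,0,0,0,45],[0,0,0,0,60],[0,0,0,0,75],[0,0,0,0,75]]])

```text
clock: 25.75
tool_pos: [0.5336, -0.0472, 0.1958]
tool_rot: [-0.0, 0.663, 0.749, -0.0]
force: [0.3, 0.0, -0.4]
finger_gap: 0.0749
gripper_force: 0.0
```

Emit:
play_rows(moves=[[[0,0,-0.3,0,75],[0,0,-0.6,0,75],[0,0,-1,0,75],[0,0,-1,0,75],[0,0,-1,0,75],[0,0,-1,0,75],[0,0,-0.5,0,75],[0,0,0,0,75]]])

```text
clock: 26.75
tool_pos: [0.5341, -0.0473, 0.3325]
tool_rot: [0.001, 0.663, 0.749, 0.001]
force: [-0.8, -0.1, -0.5]
finger_gap: 0.0751
gripper_force: 0.0
```

```bash
python3 - <<'E'
from h import *
goto(.534,-.047,.3)
H={"blue":(105,118),"red":(0,5),"green":(50,80),"yellow":(22,32)}
p=cams.camera("scene"); W=cloud(p); hsv=cv2.cvtColor(p["frame"],cv2.COLOR_BGR2HSV)
for k,c in {"blue":(.534,-.047),"red":(.519,.05),"green":(.556,-.269),"yellow":(.5445,-.179)}.items():
    a,b=H[k]
    m=(hsv[...,0]>=a)&(hsv[...,0]<=b)&(hsv[...,1]>120)&(np.hypot(W[...,0]-c[0],W[...,1]-c[1])<.035)&(W[...,2]>.08)
    q=W[m]
    if len(q): top=np.percentile(q[:,2],90); s=q[q[:,2]>top-.004]; print(k,len(q),top.round(4),((s.min(0)+s.max(0))/2).round(4))
cv2.imwrite("pics/e.png",cv2.resize(p["frame"][90:340,150:410],(620,596),interpolation=cv2.INTER_CUBIC))
E
```

```text
t 26.75 pos [ 0.5341 -0.0473  0.3325] yaw y 6.92 units [ 0.012 -0.008  1.302] gap 0.07509104244661881 F [-0.81 -0.11 -0.47] tilt [ 0.003 -0.    -1.   ]
blue 176 0.1533 [ 0.5259 -0.0471  0.2502]
red 162 0.1523 [0.5184 0.0497 0.1514]
green 203 0.1224 [ 0.5549 -0.269   0.1221]
yellow 184 0.1224 [ 0.5453 -0.1784  0.122 ]
```

View pics/e.png

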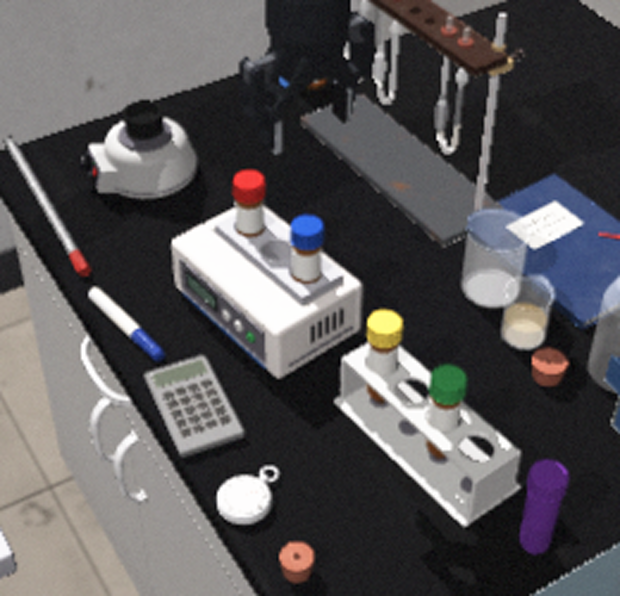

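The blue tube (306,250) stands fully home in the end well, at the same height as the red one (top about 0.152). The other tubes are where they were and the gripper is clear.

```bash
python3 -c "
from station import manip
print(manip.sign_off())"
```

```text
the job is handed in; nothing more can be done
None
```

The blue-capped tube was pressed fully down in the mixer cup for about 3 s, then stood fully home in the heater's free end well and released; the other tubes were left in place, and the job was handed in at about 27 s.

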